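Seat the specimen carrier on the polisher's hex drive hub

TASK

The round specimen carrier is sitting high on the drive unit because its hidden hex socket is not in line with the hex drive hub underneath. Slide the rim catch outward, well clear of the slotted lug; then press down on the carrier and turn it little by little, pushing against its drive pins, until it drops onto the hex, and press it fully home, level on the deck. Turn it where it sits rather than lifting it off, leave the catch open, and do not disturb the other things on the machine and the bench.

Things in the scene. Friction and masses are not known exactly. Their poses are not given: they have to be found in the camera images.
- seat (a point): Centre of the drive unit's deck, on the hub axis, on the deck's top face, 85 mm above the bench. The unit is a fixed grey and white box, 270 mm (x) by 400 mm (y); the point's axes are the unit's: z up, +y along the deck to the catch. The hidden hub on this axis is a fixed steel hexagon, 80 mm across flats, 12 mm high above the deck, stopped at an unknown angle.
- spindle_tip (a point): Top of the fixed round spindle, 16 mm in diameter, on the hub axis, 54 mm above the deck; it passes through the carrier's bore and keeps it centred within 1 mm.
- sleeve_top (a point): Centre of the top of a dark ring sleeve around the hub hex under the carrier, 124 mm in outer diameter, 12 mm above the deck at the start. Dry friction of about 12 N holds it up and it does not spring back: an aligned carrier needs a push besides its weight, about 10 to 16 N at a pin. If one side enters first and sticks, ease off the turning and press the other side too.
- carrier: Loose round aluminium plate, 144 mm in diameter, 26 mm thick, 0.55 to 0.9 kg, with six flush dark specimens. Origin: centre of its underside; z up. Underside 12 mm above the deck at the start, on the deck when home. Hex socket below: 84 mm across flats, 14 mm deep, 8 to 52 degrees out of line with the hub (at most 52 either way will do); it enters within about 3 degrees of line.
- pin_a (a point): Centre of the top of one upright steel drive pin, 12 mm in diameter, at the carrier's x = +46 mm, y = 0. It stands 22 mm above the carrier's top face (48 mm above the carrier's origin).
- pin_b (a point): Centre of the top of the other drive pin, the same size, at the carrier's x = -46 mm, y = 0.
- lug (a point): Top of the slotted lug on the carrier's rim at its +y: two small blocks with a 15 mm slot between them, out to 82.5 mm from the axis and 39 mm wide over all, 2 to 16 mm above the carrier's underside. The catch's nose stands in the slot at the start.
- catch (a joint): Travel of the rim catch, 0 (its nose in the lug's slot: the carrier cannot turn) to 0.028 m (fully out). It slides along the unit's +y, away from the hub, with about 3 N of friction, and stays where left. Its nose starts 73.5 mm from the hub axis: just clear of the lug at 0.010 m, well clear from 0.02 m.
- catch_knob (a point): Centre of the top of the catch's upright round knob, a dark steel post 14 mm in diameter standing 26 mm above a flat steel bar 10 mm wide. It starts 125.5 mm from the hub axis along the unit's +y, 50 mm above the deck; the bar's top is 24 mm above the deck. Side guides beside the bar, tops 22 mm above the deck, reach from 125 to 175 mm. It moves with the catch.
- dropper: Bystander: black dropper bottle, 32 mm in diameter, 85 mm high, standing at the far -y corner of the deck. Origin: centre of its underside.
- puck: Bystander: black resin specimen, 32 mm in diameter, 20 mm high, on the deck's far +y corner. Origin: centre of its underside.
- collar: Bystander: brass ring, 36 mm in diameter, 14 mm high, on the deck's near -y corner. Origin: centre of its underside.
- suspension: Bystander: white bottle 60 mm in diameter, 150 mm high, on the bench left of the unit. Origin: centre of its underside.
- cup: Bystander: grey plastic cup, 72 mm in diameter, 85 mm high, on the bench at the left. Origin: centre of its underside.
- brush: Bystander: brush lying on the bench at the right. Origin: centre of its underside.
- spanner: Bystander: wrench lying on the bench at the right. Origin: centre of its underside.
- jar: Bystander: amber jar 56 mm in diameter, 70 mm high, on the bench at the right. Origin: centre of its underside.
There are look-alikes about, which are no part of the job. What is shaped like the carrier but orange or red is not meant.

How it is judged:
On the way, in this order (a step that is already met when the one before it is completed fails the run):
1. the rim catch is slid out, clear of the lug, with the carrier still high (value of joint catch above 0.018 m and z of carrier in the frame of seat above 0.008 m), for 0.1 s.
2. the carrier has dropped over the hex (z of carrier in the frame of seat below 0.004 m), for 0.2 s.
At the end, for the whole second after the job is handed in: The carrier lies fully home on the hub: underside within 2.5 mm of the deck, tilted less than 0.03 rad, within 4 mm of the hub axis and at rest; the catch is still open by more than 15 mm (z of carrier in the frame of seat below 0.0025 m and angle between carrier's own z axis and vertical below 0.03 rad and horizontal distance between carrier and seat below 0.004 m and value of joint catch above 0.015 m and linear speed of carrier below 0.01 m/s); the robot touches nothing.
It fails at once if the carrier is lifted off (its origin more than 22 mm above the deck) (z of carrier in the frame of seat above 0.022 m).
It fails at once if another thing on the machine or the bench is moved more than 25 mm (distance of any of dropper, puck, collar, suspension, cup, brush, spanner, jar from where it was at the start of the episode above 0.025 m).
It also fails if it takes over 58 s, if anything falls off the work surface, if the arm or the gripper's body presses on something with over 40 N, if the wrist force passes 120 N, or if a joint passes its speed limit or range.

ROBOT

A 7-joint arm with a two-finger parallel gripper is mounted at the origin on the work surface. World frame = base frame: x ahead of the robot, y to its left, z up, the work surface at z = 0. Lengths are in m, angles in rad, forces in N, time in s.
With the tool pointing down it reaches from about 0.375 to 0.925 m from the base axis. Payload 3.1 kg.
Tool frame: the origin (TCP) lies between the finger pads; the fingertips stand ahead of it and the grasp point (between the pads) is the TCP (tip_extent is the z of the fingertips in the tool frame, in m); z points along the fingers, y is the line along which they close (so a half turn about z gives the same grasp; the last joint's range is limited). The gripper opens to 85 mm and grips with 20 to 120 N. Pads are 22 mm wide; open, the fingers measure 114 mm over their backs; the gripper's body (76 mm by 85 mm) begins 54 mm behind the grasp point. The pads swing forward as they close: fully open they stand 13 mm farther back than shut.
Start: joints at [-0.098, 0.383, 0.044, 1.598, -0.018, 1.161, -0.05], TCP at [0.65, 0, 0.25] pointing down, gripper open.
Joint ranges: [-2.61, 2.61], [-0.41, 2.15], [-1.48, 1.57], [0, 2.5], [-1.57, 4.71], [0.05, 1.97], [-2.85, 2.85]. Speed limits (rad/s): [2.79, 2.79, 3.14, 3.14, 3.14, 3.14, 3.14].

INTERFACE

Orientations are given as a unit quaternion [w, x, y, z].
In Python, from cell import * gives the robot as it stands. The module is installed in compiled form; this text tells all that it offers.
- The arm moves only by the shell command python3 -m creep 'ROWS' [OPENING] [FORCE]. ROWS is JSON, one flat list of numbers, 6 for each row, row after row: the shift along the tool's x, y, z in m, then the turn, a rotation vector about the tool's x, y, z in degrees. A call has 1 to 10 rows; each row is the pose to reach, as a shift and turn from the pose commanded when the call began, along the tool's axes at that moment; what a row does not reach only later rows make up. A row lasts 1/12 s, in which the tool goes at most 41.7 mm and 7.16 degrees, less where a joint would pass 70% of its speed; a pose out of reach is approached as far as the arm can. A call with a gripper value outside its range is refused whole. OPENING is the closure, from 0 (fully open) to 1 (shut), set as the call begins (- or left out, the last holds). The fingers move at their own pace and stop on an object; FORCE is the grip in N (left out, the last holds). Time passes only in rows, so rows that repeat a pose let the fingers close. It gives the time, the measured TCP pose, the force, the opening and the grip force at its end, in the units of the state.
- sense(): the state, without advancing time (a new reading comes with each control period).
- camera(name): name is "scene" or "side" or "wrist"; returns (picture, depth): 420x560x3 uint8, red, green, blue; 420x560 float32, m along the optical axis (not along the pixel's ray), 0 where there is no reading.
- camera_model(name): a dict with "camera_matrix" (3x3 intrinsics, pixels), "distortion" ([k1, k2, p1, p2, k3] as OpenCV has them; the pictures are not rectified), "pose" (4x4, takes a point from camera to world coordinates). Camera axes: x right, y up, looking along -z (the intrinsics and any distortion apply to the point x, -y, -z); pixel columns grow to the right and rows downward; lengths in m; the calibration is good to about 2 mm. A picture is of the moment at which its call begins: read the wrist's pose just before it. camera_model takes no time and is no camera call; for the wrist camera it gives the pose at the moment of the call.
- finish_job(): hands the job in; it is judged then, once.
The state is a dict: "time_s": time; "joints": joint angles; "qvel": joint speeds; "joint_torque": joint torques, N m; "ee_pos": TCP position; "ee_rot": TCP orientation; "force": force on the tool from outside, world axes, zero at the start; "torque": the same for the moment, N m; "width": finger opening in m; "gripper_force": force on a finger pad.
Only numpy, scipy, OpenCV 4.12 (cv2) and the standard library are available. Lean on these libraries where they do the work, as an engineer would, in place of code of your own. Each camera call takes 0.05 s, during which the arm holds its last target. There are 200 camera calls.

## Working session

There is one attempt and no reset: what is moved stays moved. The work goes in short steps, Python scripts to look and compute and a shell command to move; the robot and the scene stay as the last step left them, time stands still between calls to the robot, and variables do not carry over. Pictures are saved under pics/ and viewed, at most 10 in all, crops included, and the job is handed in when it is done.

```bash
mkdir -p pics; python3 - <<'E'
from cell import *
import cv2,numpy as np
s=sense();print(s)
for n in ("scene","side"):
    p,d=camera(n);cv2.imwrite(f"pics/{n}0.png",p[:,:,::-1]);np.save(f"{n}_d.npy",d)
    m=camera_model(n);np.set_printoptions(precision=4,suppress=True);print(n,m)
E
```

```text
{'time_s': 0.0, 'joints': array([-0.09781357,  0.38385535,  0.04384467,  1.59959429, -0.01790599,
        1.16119218, -0.04990677]), 'qvel': array([-3.49807207e-04,  3.63421100e-04,  2.00066788e-03, -3.33618375e-05,
        7.22666323e-04, -1.67722071e-03, -7.90462563e-04]), 'joint_torque': array([-8.41360106e-04, -4.33466363e+01,  1.02427706e+00, -2.49513745e+01,
        1.06121189e-02,  1.12996699e-02, -5.17373280e-06]), 'ee_pos': array([ 6.49099007e-01, -1.50408563e-08,  2.48864703e-01]), 'ee_rot': array([-0.0008876 ,  0.70708003,  0.70713228, -0.00098814]), 'force': array([-0.57518022,  1.01795709, -0.3237758 ]), 'torque': array([ 0.05446211, -0.02223281, -0.01969377]), 'gripper_force': 0.0, 'width': 0.08532775865954056}
scene {'camera_matrix': array([[485.2143,   0.    , 280.5917],
       [  0.    , 485.2143, 215.0051],
       [  0.    ,   0.    ,   1.    ]]), 'distortion': array([-0.0352,  0.    ,  0.    ,  0.    ,  0.    ]), 'pose': array([[-0.7001, -0.452 ,  0.5527,  1.1464],
       [ 0.7136, -0.418 ,  0.5621,  0.6426],
       [-0.023 ,  0.788 ,  0.6152,  0.8527],
       [ 0.    ,  0.    ,  0.    ,  1.    ]])}
side {'camera_matrix': array([[423.1487,   0.    , 280.4438],
       [  0.    , 423.1487, 202.5228],
       [  0.    ,   0.    ,   1.    ]]), 'distortion': array([-0.0928,  0.    ,  0.    ,  0.    ,  0.    ]), 'pose': array([[ 0.895 ,  0.3284, -0.3018,  0.1928],
       [-0.446 ,  0.6585, -0.6061, -0.6647],
       [-0.0004,  0.6771,  0.7359,  0.8904],
       [ 0.    ,  0.    ,  0.    ,  1.    ]])}
```

View pics/scene0.png

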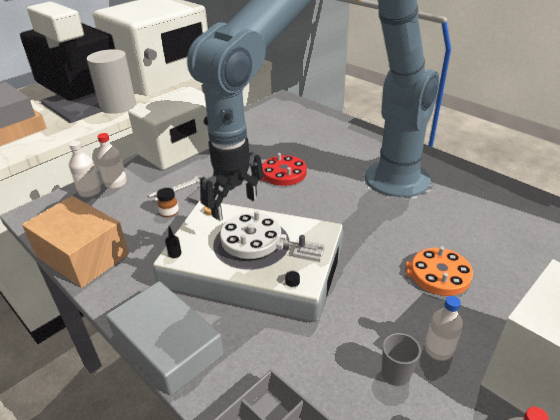

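View pics/side0.png

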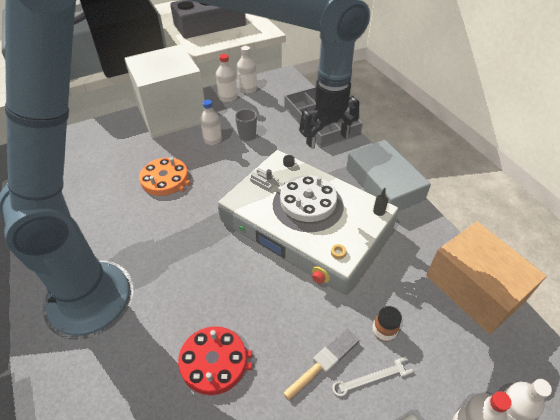

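The scene view shows the silver carrier at about (253,235), with the catch to its right at (305,245). In the side view the carrier is at (310,198) and the catch at (265,178). I'll enlarge both.

```bash
python3 - <<'E'
import cv2,numpy as np
a=cv2.imread("pics/scene0.png")[195:275,210:340];b=cv2.imread("pics/side0.png")[145:235,240:360]
a=cv2.resize(a,(780,480),interpolation=cv2.INTER_CUBIC);b=cv2.resize(b,(780,585),interpolation=cv2.INTER_CUBIC)
cv2.imwrite("pics/sc1.png",a);cv2.imwrite("pics/si1.png",b)
E
```

```text
(no output)
```

View pics/sc1.png

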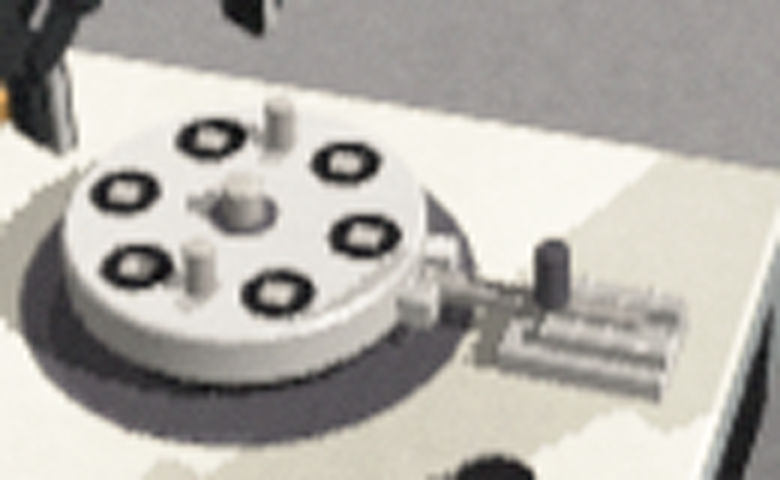

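View pics/si1.png

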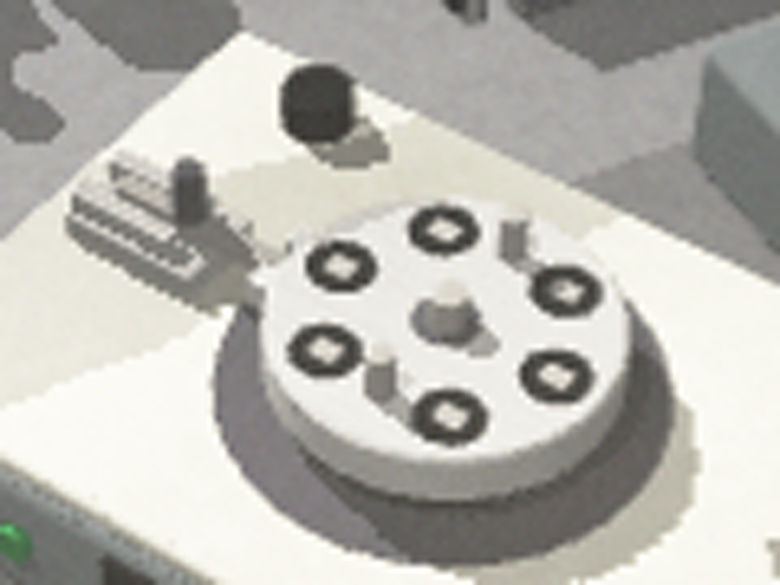

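Crops, converted to full-image pixels:

| Point | Scene | Side |
|---|---|---|
| Pin far from robot | (243.3,236.2) | (319.4,179.8) |
| Pin near robot | (256.3,211.7) | (298.6,199.2) |
| Spindle top | (250.5,225.5) | (309.4,189.9) |
| Knob top | (302,236) | (269.2,170.4) |

```bash
cat > h.py <<'E'
from cell import *
import cv2,numpy as np
np.set_printoptions(precision=4,suppress=True)
def ray(n,uv,m=None):
    m=m or camera_model(n)
    x,y=cv2.undistortPoints(np.array([[uv]],float),m["camera_matrix"],m["distortion"]).ravel()
    T=m["pose"];return T[:3,3],T[:3,:3]@np.array([x,-y,-1])
def onz(n,uv,z,m=None):
    o,d=ray(n,uv,m);return o+d*(z-o[2])/d[2]
def two(a,b):
    A=[];r=[]
    for o,d in (a,b):
        d=d/np.linalg.norm(d);P=np.eye(3)-np.outer(d,d);A.append(P);r.append(P@o)
    return np.linalg.lstsq(np.vstack(A),np.hstack(r),rcond=None)[0]
E
python3 - <<'E'
from h import *
for k,a,b,z in [("pfar",(243.3,236.2),(319.4,179.8),.145),("pnear",(256.3,211.7),(298.6,199.2),.145),("spin",(250.5,225.5),(309.4,189.9),.139),("knob",(302,236),(269.2,170.4),.135)]:
    print(k,onz("scene",a,z),onz("side",b,z),two(ray("scene",a),ray("side",b)))
E
```

```text
pfar [ 0.623  -0.0114  0.145 ] [ 0.621  -0.0249  0.145 ] [ 0.6217 -0.0182  0.1396]
pnear [ 0.5409 -0.0558  0.145 ] [ 0.5425 -0.0605  0.145 ] [ 0.5416 -0.0581  0.1437]
spin [ 0.5812 -0.0332  0.139 ] [ 0.5842 -0.0398  0.139 ] [ 0.5827 -0.0364  0.1374]
knob [0.5239 0.0769 0.135 ] [0.5271 0.0726 0.135 ] [0.5257 0.0753 0.1342]
```

Everything agrees: pin spacing is 90 mm (92 expected), the knob is 125 mm from the spindle, and both give a unit yaw of about 27°. The hub is at about (0.582, −0.037). Next I move above the knob with the tool y axis along unit x.

```bash
python3 -m creep '[0.0377,-0.062,0.02,0,0,-7,0.0753,-0.1233,0.04,0,0,-14,0.0753,-0.1233,0.06,0,0,-21,0.0753,-0.1233,0.06,0,0,-27,0.0753,-0.1233,0.06,0,0,-27,0.0753,-0.1233,0.06,0,0,-27]' 0.5 30
python3 - <<'E'
from h import *
m=camera_model("wrist");p,d=camera("wrist");cv2.imwrite("pics/w0.png",p[:,:,::-1]);s=sense();print(s["ee_pos"],s["ee_rot"],s["width"],s["force"])
print(m["pose"],m["camera_matrix"])
E
```

```text
time_s: 0.6
ee_pos: [0.5231, 0.0763, 0.188]
ee_rot: [-0.002, 0.521, 0.853, -0.002]
force: [0.8, 0.3, 0.4]
width: 0.0426
gripper_force: 0.0
[0.526  0.0754 0.1897] [-0.0003  0.5223  0.8528 -0.0005] 0.04267378281130637 [-0.9002  0.036   0.3431]
[[ 0.8902 -0.4328 -0.1421  0.4855]
 [ 0.4555  0.8421  0.2888  0.15  ]
 [-0.0053 -0.3218  0.9468  0.3119]
 [ 0.      0.      0.      1.    ]] [[337.3867   0.     282.8797]
 [  0.     337.3867 206.5212]
 [  0.       0.       1.    ]]
```

View pics/w0.png

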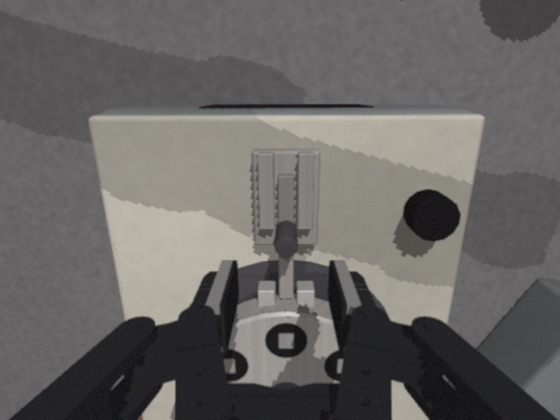

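The wrist view shows the knob top at about (285,229), centred between the fingers, and the puck at (432,215). The arm was still settling when I took it, so I'll re-measure the knob by its dark blob.

```bash
python3 - <<'E'
from h import *
m=camera_model("wrist");p,d=camera("wrist");s=sense();print(s["ee_pos"],m["pose"][:3,3])
g=p.max(axis=2);r=(g[205:262,262:310]<75).astype(np.uint8)
n,l,st,c=cv2.connectedComponentsWithStats(r)
for i in range(1,n):
    if st[i,4]>30: print(st[i],c[i]+[262,205])
print(onz("wrist",(285.5,229.5),.135,m), d[225:260:5,285])
o,dd=ray("wrist",(285.5,229.5),m)
E
```

```text
[0.5276 0.0748 0.1907] [0.488  0.1491 0.3134]
[  8  12  25  40 727] [282.11   235.0523]
[ 0 51 13  6 56] [269.0179 259.0893]
[29 52 19  5 69] [298.3478 259.4058]
[0.5231 0.083  0.135 ] [0.2036 0.1961 0.1947 0.1958 0.1943 0.197  0.2268]
```

The knob's top circle covers rows 232–257, and its predicted centre is row 243, so it matches the triangulated position. Descending over the knob.

```bash
python3 -m creep '[0,0,0.02,0,0,0,0,0,0.04,0,0,0,0,0,0.055,0,0,0,0,0,0.062,0,0,0,0,0,0.062,0,0,0,0,0,0.062,0,0,0]'
```

```text
time_s: 1.2
ee_pos: [0.5281, 0.0747, 0.1289]
ee_rot: [0.001, 0.523, 0.852, 0.0]
force: [-0.3, 0.5, 0.4]
width: 0.0426
gripper_force: 0.0
```

Free of contact. Closing on the knob.

```bash
python3 -m creep '[0,0,0,0,0,0,0,0,0,0,0,0,0,0,0,0,0,0,0,0,0,0,0,0,0,0,0,0,0,0,0,0,0,0,0,0]' 0.95 25
```

```text
time_s: 1.7
ee_pos: [0.5259, 0.0743, 0.1295]
ee_rot: [-0.0, 0.523, 0.853, -0.001]
force: [-4.0, -1.9, 4.7]
width: 0.0133
gripper_force: 24.4
```

```bash
python3 -m creep '[0.004,0,0,0,0,0,0.008,0,0,0,0,0,0.012,0,0,0,0,0,0.016,0,0,0,0,0,0.02,0,0,0,0,0,0.024,0,0,0,0,0,0.027,0,0,0,0,0,0.027,0,0,0,0,0,0.027,0,0,0,0,0]'
```

```text
time_s: 2.45
ee_pos: [0.5138, 0.0975, 0.1294]
ee_rot: [0.0, 0.523, 0.852, -0.002]
force: [-3.6, -2.5, 5.8]
width: 0.013
gripper_force: 24.6
```

The knob travelled 26 mm. Releasing and rising.

```bash
python3 -m creep '[0,0,0,0,0,0,0,0,0,0,0,0,0,0,0,0,0,0,0,0,0,0,0,0,0,0,-0.02,0,0,0,0,0,-0.045,0,0,0,0,0,-0.07,0,0,0,0,0,-0.07,0,0,0,0,0,-0.07,0,0,0]' 0.6
python3 - <<'E'
from h import *
p,d=camera("scene");a=cv2.resize(np.ascontiguousarray(p[195:275,210:340,::-1]),(780,480),interpolation=cv2.INTER_CUBIC);cv2.imwrite("pics/sc2.png",a);s=sense();print(s["ee_pos"],s["width"])
E
```

```text
time_s: 3.2
ee_pos: [0.516, 0.1001, 0.2001]
ee_rot: [0.002, 0.522, 0.853, 0.002]
force: [0.5, 0.1, -0.4]
width: 0.0341
gripper_force: 0.0
[0.5147 0.0997 0.1986] 0.03422703204142393
```

View pics/sc2.png

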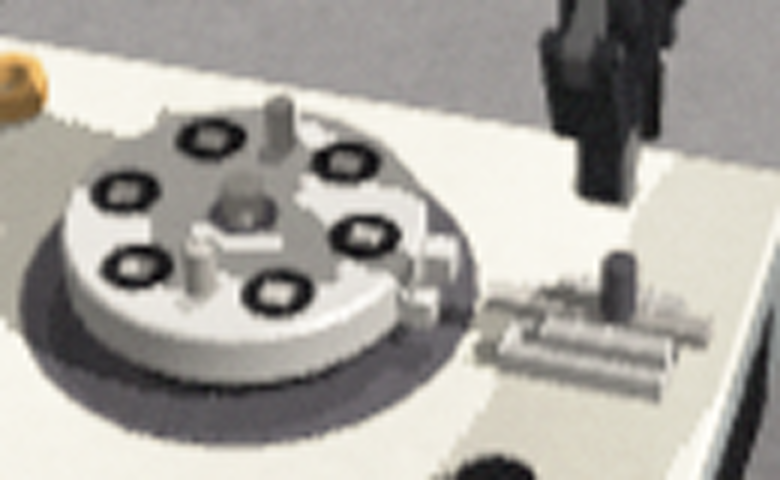

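The catch is out: the knob has moved to (618,260) in the crop and the nose is clear of the lug. Now to the far pin, with the tool x axis radial.

```bash
python3 -m creep '[-0.02,0.01,0,0,0,7,-0.05,0.02,0,0,0,14,-0.08,0.03,0,0,0,21,-0.11,0.04,0,0,0,28,-0.14,0.0431,0,0,0,35,-0.1529,0.0431,0,0,0,42,-0.1529,0.0431,0,0,0,49,-0.1529,0.0431,0,0,0,56,-0.1529,0.0431,0,0,0,63,-0.1529,0.0431,0,0,0,70]' 0.62; python3 -m creep '[0,0,0,0,0,7,0,0,0,0,0,14,0,0,0,0,0,20,0,0,0,0,0,20,0,0,0,0,0,20]'
python3 - <<'E'
from h import *
m=camera_model("wrist");p,d=camera("wrist");s=sense();print(s["ee_pos"],s["ee_rot"],s["joints"])
cv2.imwrite("pics/w1.png",p[:,:,::-1]);np.save("w1d.npy",d);print(m["pose"])
T=m["pose"];
for P in ([.6225,-.017,.145],[.582,-.037,.139],[.541,-.058,.145]):
    q=np.linalg.inv(T)@np.array(P+[1]);q=q[:3]*[1,-1,-1];print(cv2.projectPoints(q.reshape(1,3),np.zeros(3),np.zeros(3),m["camera_matrix"],m["distortion"])[0].ravel())
E
```

```text
time_s: 4.08
ee_pos: [0.6209, -0.0174, 0.1958]
ee_rot: [-0.001, 0.918, 0.396, -0.002]
force: [0.0, -0.0, 1.2]
width: 0.0328
gripper_force: 0.0
time_s: 4.5
ee_pos: [0.6213, -0.0171, 0.1965]
ee_rot: [-0.0, 0.972, 0.235, -0.002]
force: [0.1, -0.2, 0.1]
width: 0.0325
gripper_force: 0.0
[ 0.6214 -0.0171  0.1968] [-0.0001  0.972   0.2348 -0.0012] [-0.2271  0.3865  0.2339  1.7258 -0.1009  1.0436 -1.0555]
[[ 0.4555  0.8413  0.291   0.6956]
 [-0.8902  0.4309  0.1477  0.0205]
 [-0.0011 -0.3263  0.9453  0.32  ]
 [ 0.      0.      0.      1.    ]]
[283.3113 242.5339]
[282.2617 303.7793]
[282.3087 369.1312]
```

View pics/w1.png

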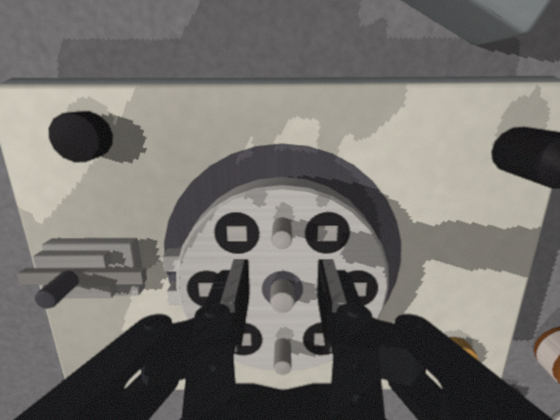

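The pin top is seen at (282,241), predicted (283,242), and it lies midway between the fingers. Descending.

```bash
python3 -m creep '[0,0,0.02,0,0,0,0,0,0.04,0,0,0,0,0,0.05,0,0,0,0,0,0.055,0,0,0,0,0,0.055,0,0,0]' 0.72; python3 -m creep '[0,0,0.002,0,0,0,0,0,0.004,0,0,0,0,0,0.006,0,0,0,0,0,0.006,0,0,0]';
```

```text
time_s: 4.97
ee_pos: [0.6218, -0.0174, 0.1428]
ee_rot: [-0.0, 0.972, 0.234, -0.001]
force: [0.6, 0.2, 0.9]
width: 0.0237
gripper_force: 0.0
time_s: 5.3
ee_pos: [0.6232, -0.0174, 0.1417]
ee_rot: [-0.0, 0.972, 0.234, 0.001]
force: [-7.0, 0.4, 16.3]
width: 0.0237
gripper_force: 8.4
```

```bash
python3 -m creep '[0,0,0.002,0,0,0,0,0,0.004,0,0,0,0,0,0.004,0,0,0]' 0.8
```

```text
time_s: 5.55
ee_pos: [0.6253, -0.0176, 0.1416]
ee_rot: [-0.0, 0.972, 0.233, 0.003]
force: [-9.9, 0.0, 29.1]
width: 0.0173
gripper_force: 16.1
```

Tip contact at TCP z of 0.142 matches the carrier top, with a stiffness of about 3 N/mm. I'll ease the press to about 17 N and turn CCW 12° about the hub.

```bash
python3 -m creep '[0,-0.0012,-0.003,0,0,-1.5,-0.0001,-0.0024,-0.004,0,0,-3,-0.0001,-0.0036,-0.004,0,0,-4.5,-0.0003,-0.0048,-0.004,0,0,-6,-0.0004,-0.006,-0.004,0,0,-7.5,-0.0006,-0.0072,-0.004,0,0,-9,-0.0008,-0.0084,-0.004,0,0,-10.5,-0.001,-0.0096,-0.004,0,0,-12,-0.001,-0.0096,-0.004,0,0,-12]'
```

```text
time_s: 6.3
ee_pos: [0.6223, -0.0108, 0.1422]
ee_rot: [0.003, 0.943, 0.334, 0.006]
force: [1.5, -1.9, 9.7]
width: 0.017
gripper_force: 5.6
```

```bash
python3 -m creep '[0,-0.0012,0.002,0,0,-1.5,-0.0001,-0.0024,0.002,0,0,-3,-0.0001,-0.0036,0.002,0,0,-4.5,-0.0003,-0.0048,0.002,0,0,-6,-0.0004,-0.006,0.002,0,0,-7.5,-0.0006,-0.0072,0.002,0,0,-9,-0.0008,-0.0084,0.002,0,0,-10.5,-0.001,-0.0096,0.002,0,0,-12,-0.001,-0.0096,0.002,0,0,-12]'
python3 - <<'E'
from h import *
p,d=camera("side");b=cv2.resize(np.ascontiguousarray(p[135:245,230:370,::-1]),(760,597),interpolation=cv2.INTER_CUBIC);cv2.imwrite("pics/si2.png",b);s=sense();print(s["ee_pos"],s["force"],s["torque"])
E
```

```text
time_s: 7.05
ee_pos: [0.6172, -0.0044, 0.1422]
ee_rot: [0.004, 0.903, 0.43, 0.007]
force: [2.8, -2.0, 14.4]
width: 0.017
gripper_force: 9.5
[ 0.6172 -0.0044  0.1422] [ 2.2075 -2.3    15.376 ] [-0.4773 -0.2551  0.003 ]
```

View pics/si2.png

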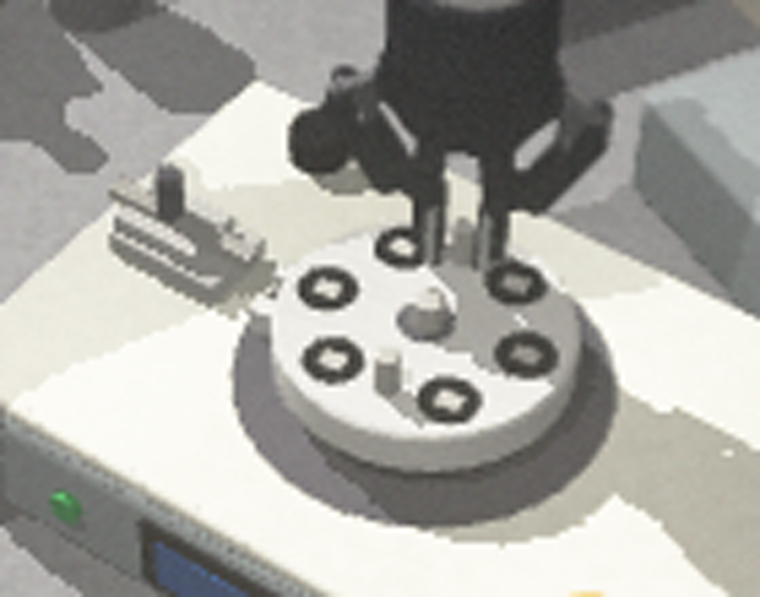

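The pin sits at (462,240) between the fingers and the carrier is following, turned roughly 20° and still high. Continuing.

```bash
python3 -m creep '[0,-0.0012,0,0,0,-1.5,-0.0001,-0.0024,0,0,0,-3,-0.0001,-0.0036,0,0,0,-4.5,-0.0003,-0.0048,0,0,0,-6,-0.0004,-0.006,0,0,0,-7.5,-0.0006,-0.0072,0,0,0,-9,-0.0008,-0.0084,0,0,0,-10.5,-0.001,-0.0096,0,0,0,-12,-0.001,-0.0096,0,0,0,-12]'
```

```text
time_s: 7.85
ee_pos: [0.6097, 0.002, 0.1422]
ee_rot: [0.005, 0.852, 0.523, 0.007]
force: [3.4, -0.5, 14.5]
width: 0.0169
gripper_force: 9.4
```

```bash
python3 -m creep '[0,-0.0012,0,0,0,-1.5,-0.0001,-0.0024,0,0,0,-3,-0.0001,-0.0036,0,0,0,-4.5,-0.0003,-0.0048,0,0,0,-6,-0.0004,-0.006,0,0,0,-7.5,-0.0006,-0.0072,0,0,0,-9,-0.0006,-0.0072,0,0,0,-9]'
```

```text
time_s: 8.43
ee_pos: [0.603, 0.0054, 0.142]
ee_rot: [0.005, 0.809, 0.588, 0.007]
force: [3.1, -0.5, 12.6]
width: 0.0168
gripper_force: 8.2
```

```bash
python3 -m creep '[0,-0.0008,0.002,0,0,-1,0,-0.0016,0.002,0,0,-2,-0.0001,-0.0024,0.002,0,0,-3,-0.0001,-0.0032,0.002,0,0,-4,-0.0002,-0.004,0.002,0,0,-5,-0.0003,-0.0048,0.002,0,0,-6,-0.0003,-0.0056,0.002,0,0,-7,-0.0004,-0.0064,0.002,0,0,-8,-0.0004,-0.0064,0.002,0,0,-8]'
```

```text
time_s: 9.18
ee_pos: [0.5978, 0.0076, 0.1401]
ee_rot: [0.006, 0.766, 0.643, 0.008]
force: [4.5, 1.8, 4.8]
width: 0.0169
gripper_force: 4.9
```

The tool dropped 2 mm and the force fell, so it is starting to enter. Now I press straight down without turning.

```bash
python3 -m creep '[0,0,0.002,0,0,0,0,0,0.004,0,0,0,0,0,0.006,0,0,0,0,0,0.006,0,0,0,0,0,0.006,0,0,0]'
```

```text
time_s: 9.6
ee_pos: [0.5948, 0.0079, 0.131]
ee_rot: [0.004, 0.766, 0.643, 0.005]
force: [5.4, 1.0, 4.7]
width: 0.017
gripper_force: 4.5
```

Dropping freely, now down 11 mm. Pressing a little more.

```bash
python3 -m creep '[0,0,0.002,0,0,0,0,0,0.004,0,0,0,0,0,0.006,0,0,0,0,0,0.006,0,0,0,0,0,0.006,0,0,0]'
```

```text
time_s: 10.02
ee_pos: [0.5948, 0.0079, 0.1302]
ee_rot: [0.003, 0.766, 0.643, 0.005]
force: [-6.1, 0.1, 29.9]
width: 0.0175
gripper_force: 15.7
```

A 12 mm drop with a firm 30 N stop: this side is home. Opening, rising, and checking level from depth.

```bash
python3 -m creep '[0,0,-0.012,0,0,0,0,0,-0.012,0,0,0,0,0,-0.012,0,0,0,0,0,-0.03,0,0,0,0,0,-0.06,0,0,0,0,0,-0.09,0,0,0,0,0,-0.09,0,0,0,0,0,-0.09,0,0,0]' 0.7
python3 - <<'E'
from h import *
m=camera_model("side")
for n in ("side","scene"):
    m=camera_model(n);p,d=camera(n)
    v,u=np.nonzero(d>0);xy=cv2.undistortPoints(np.stack([u,v],1)[:,None].astype(float),m["camera_matrix"],m["distortion"])[:,0]
    z=d[v,u];P=np.stack([xy[:,0]*z,-xy[:,1]*z,-z],1)@m["pose"][:3,:3].T+m["pose"][:3,3]
    c=P[:,:2]-[.582,-.037];r=np.hypot(*c.T)
    def fit(k):
        for _ in range(4):
            A=np.c_[c[k],np.ones(k.sum())];s=np.linalg.lstsq(A,P[k,2],rcond=None)[0];e=P[:,2]-np.c_[c,np.ones(len(c))]@s;k=k&(abs(e)<.003)
        return s,k.sum()
    print(n,"top",fit((r>.015)&(r<.066)&(abs(P[:,2]-.113)<.02)),"deck",fit((r>.098)&(r<.13)&(abs(P[:,2]-.085)<.008)))
    k=(r>.13)&(r<.18)&(P[:,2]>.125)&(P[:,2]<.14);print("knob?",np.median(P[k],0),k.sum())
    if n=="scene": cv2.imwrite("pics/sc3.png",cv2.resize(np.ascontiguousarray(p[180:290,200:350,::-1]),(780,572),interpolation=cv2.INTER_CUBIC))
s=sense();print(s["ee_pos"],s["force"])
E
```

```text
time_s: 10.68
ee_pos: [0.5899, 0.0072, 0.2119]
ee_rot: [0.001, 0.766, 0.643, 0.001]
force: [-0.2, 0.1, -0.1]
width: 0.0262
gripper_force: 0.0
side top (array([ 0.0002, -0.0006,  0.1097]), np.int64(1275)) deck (array([0.0004, 0.0005, 0.0835]), np.int64(2355))
knob? [ 0.7206 -0.1315  0.1321] 68
scene top (array([0.0239, 0.0012, 0.1118]), np.int64(1234)) deck (array([0.0078, 0.0018, 0.0858]), np.int64(2249))
knob? [ 0.7231 -0.1231  0.1336] 85
[0.5877 0.0071 0.2092] [-0.2178 -0.4519 -0.3939]
```

View pics/sc3.png

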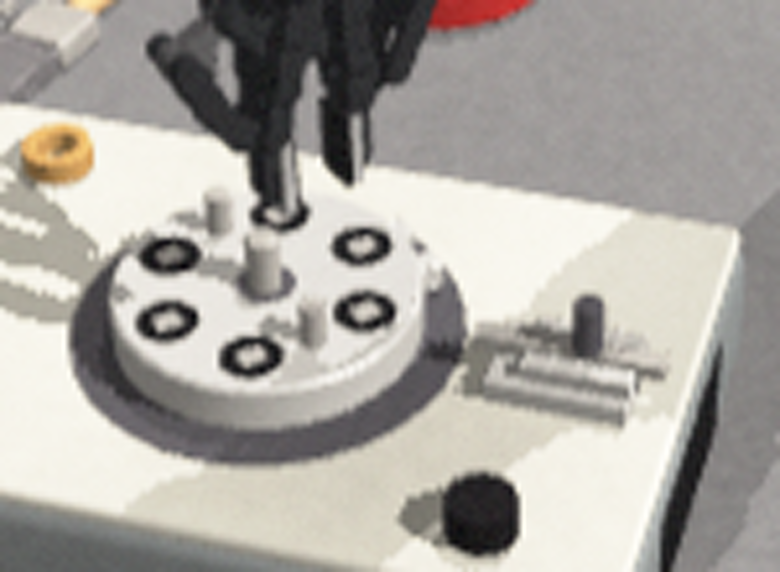

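The carrier top is 26 mm above the deck in both views and level in the side view. It looks home, with the knob still out at (588,325). As a precaution I'll press the other pin side too.

```bash
python3 -m creep '[-0.03,0,0,0,0,0,-0.06,0,0,0,0,0,-0.092,0,0,0,0,0,-0.092,0,0,0,0,0,-0.092,0,0,0,0,0,-0.092,0,0.03,0,0,0,-0.092,0,0.055,0,0,0,-0.092,0,0.055,0,0,0,-0.092,0,0.055,0,0,0]'
```

```text
time_s: 11.53
ee_pos: [0.5709, -0.0816, 0.1534]
ee_rot: [-0.003, 0.765, 0.644, -0.002]
force: [0.7, 0.0, 1.0]
width: 0.0253
gripper_force: 0.0
```

```bash
python3 -m creep '[0,0,0.008,0,0,0,0,0,0.016,0,0,0,0,0,0.022,0,0,0,0,0,0.026,0,0,0,0,0,0.028,0,0,0,0,0,0.028,0,0,0]'
```

```text
time_s: 12.03
ee_pos: [0.5736, -0.0833, 0.13]
ee_rot: [-0.0, 0.766, 0.643, 0.0]
force: [-2.8, 0.9, 7.9]
width: 0.0258
gripper_force: 3.7
```

Contact is at z of 0.130 here too, the same height as the first side. A firmer press, then retreat.

```bash
python3 -m creep '[0,0,0.003,0,0,0,0,0,0.005,0,0,0,0,0,0.005,0,0,0]'; python3 -m creep '[0,0,-0.015,0,0,0,0,0,-0.04,0,0,0,0,0,-0.07,0,0,0,0,0,-0.1,0,0,0,0,0,-0.12,0,0,0,0,0,-0.12,0,0,0,0,0,-0.12,0,0,0]'
python3 - <<'E'
from h import *
s=sense();print(s["ee_pos"],s["force"],s["time_s"])
print(finish_job())
E
```

```text
time_s: 12.28
ee_pos: [0.5737, -0.0833, 0.1298]
ee_rot: [-0.001, 0.766, 0.643, 0.0]
force: [-12.6, 1.8, 30.5]
width: 0.0256
gripper_force: 15.3
time_s: 12.87
ee_pos: [0.5745, -0.0836, 0.2453]
ee_rot: [0.002, 0.766, 0.643, 0.002]
force: [-0.8, -0.4, -0.5]
width: 0.0257
gripper_force: 0.0
[ 0.5745 -0.0836  0.2453] [-0.7582 -0.3671 -0.474 ] 12.8667
the job is handed in; nothing more can be done
None
```

I handed the job in at 12.9 s with no verdict returned: by my measurements the carrier is fully home and level on the deck, the catch is about 26 mm out, and the arm is clear.

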